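Open a left-hand-threaded centrifuge rotor and weigh the sample bottle

TASK

Weigh the spun sample. Unscrew the lid of the centrifuge rotor, which has a left-hand thread: turn its knob clockwise until the engraved line on the lid stands at the double line engraved on the rotor's rim, then lift the lid straight off without forcing it and lay it gently, knob up, in the middle of the round rubber mat. Then draw the sample bottle, the one with the tall cap, out of its slanting pocket and stand it gently upright in the middle of the balance pan, leaving the other bottle in the rotor and the glassware and jars round about where they are.

Things in the scene. Friction and masses are not known exactly. Their poses are not given: they have to be found in the camera images.
- rotor: Fixed aluminium centrifuge rotor on a low black stand: cone 256 mm across low down, 226 mm at its flat rim, rim 125 mm above the bench; it does not turn. Inside radius 92 mm its top is a dish falling 30 degrees to the centre, with six pockets. Origin: centre line, bench height; z up; x points from the centre towards the sample's pocket (level); the counterweight's is opposite, at -x.
- pocket_s (a point): Centre of the mouth of the sample's pocket, in the dish, 66 mm from the rotor's centre line, 110 mm above the bench. Pockets: 35 mm bore, 74 mm deep, leaning 30 degrees from vertical, the mouth nearer the centre line than the bottom. There is one every 60 degrees; four are empty.
- spindle (a point): Top of the threaded steel spindle (40 mm across its threads) in the rotor's centre, 16 mm above the rim, 141 mm above the bench. Two-start left-hand thread for the lid: seen from above, anticlockwise tightens and soon meets a stop, clockwise loosens.
- open_mark (a point): Middle of the double engraved line (two black radial lines 15 mm long, 8 mm apart) on the rotor's rim, 105 mm from the centre line, 125 mm above the bench: the thread is free when the lid's line stands here. A single line on the rim, 130 degrees further anticlockwise, is the fully tight mark.
- lid: Loose domed aluminium lid, 193 mm across, 33 mm high, with a black ribbed round knob fixed on top; one piece, 0.4 kg, knob and lid turn together. Nothing hangs below its rim. Origin: centre of its lower rim plane (lies on the rotor's rim, 125 mm above the bench, when closed); z up along the knob; x points to its engraved line.
- lid_line (a point): Outer end of the black engraved line on the lid's edge, 96.5 mm from its axis, 4 mm above its rim plane. At the start 98 to 124 degrees anticlockwise of the double line. Turned clockwise the lid stays on the rim, with light drag; it lifts off only with the line within 17 degrees of the double line; a stop comes 18 degrees past it.
- knob (a point): Centre of the knob (42 mm across, 42 mm tall, from 33 to 75 mm above the lid's rim plane), on its axis, 54 mm above the rim plane. The thread has 2 mm of play sideways, so the lid need not be held exactly centred.
- sample: Loose sample bottle, 85 g, clear plastic, white tall ribbed cap: 110 mm long, body 32 mm across, flat bottom. Origin: centre of the bottom; z towards the cap. At the start under the lid in its pocket, leaning 30 degrees with the cap towards the rotor's centre line, 36 mm out of the mouth; 1.5 mm play all round; draws out along its own axis.
- sample_cap (a point): Centre of the sample bottle's cap (36 mm across, 26 mm tall, 84 to 110 mm from the bottom), on the bottle's axis, 97 mm from its bottom, 23 mm out of the pocket's mouth.
- counter: Loose counterweight bottle: same body, but with a low cap (12 mm tall; 96 mm long in all), in the opposite pocket, leaning the other way. Stays there. Origin: centre of the bottom; z towards the cap.
- balance: Fixed black bench balance, 190 mm wide, its body reaching from 178 mm on the robot's side of the pan's centre to 93 mm beyond; body 56 mm high, sloping display at the front. Origin: bench height under the pan's centre.
- pan (a point): Centre of the top of the balance's round white pan (124 mm across), 72 mm above the bench.
- mat: Fixed round dark rubber mat, 230 mm across, 4 mm thick. Origin: centre of its underside. Mat and balance stand one on each side of the rotor; which side varies.
- amber: Loose amber glass bottle, 62 mm across, 150 mm tall, in front of the rotor on one side (which varies). Bystander. Origin: centre of the underside.
- beaker: Loose glass beaker, 68 mm across, 95 mm tall, in front of the rotor on the other side. Bystander. Origin: centre of the underside.
- flask: Loose conical glass flask, 84 mm across, 118 mm tall, beyond the rotor on one side (which varies). Bystander. Origin: centre of the underside.
- jar: Loose white jar, 72 mm across, 85 mm tall, beyond the rotor on the other side. Bystander. Origin: centre of the underside.
Not all that is in view belongs to the job. There is more than one size of the mat; the one meant has the size given above. What is shaped like the lid but green is not meant.

How it is judged:
By the outcome, as a careful person would: the job done as asked, in the order asked, and still so for the second after the job is handed in, with the robot touching nothing.
It also fails if it takes over 66 s, if anything falls off the work surface, if the arm or the gripper's body presses on something with over 40 N, if the wrist force passes 120 N, or if a joint passes its speed limit or range.

ROBOT

A 6-joint arm with a two-finger parallel gripper is mounted at the origin on the work surface. World frame = base frame: x ahead of the robot, y to its left, z up, the work surface at z = 0. Lengths are in m, angles in degrees, forces in N, time in s.
With the tool pointing down it reaches from about 0.375 to 0.975 m from the base axis. Payload 3.8 kg.
Tool frame: the origin (TCP) lies at the very end of the fingers, on their centre line; the grasp point (between the pads) lies 19 mm behind it (manip.grip_point_offset is the distance from the TCP to the grasp point, in m); y points along the fingers, z is the direction in which the jaws open and shut, and the axes are right-handed (so a half turn about y gives the same grasp; the last joint's range is limited). The gripper opens to 88 mm and grips with 3 to 60 N. Pads are 18 mm wide; open, the fingers measure 123 mm over their backs; the gripper's body (75 mm by 187 mm) begins 45 mm behind the grasp point.
Start: joints at [75.063, 15.12, 91.902, -0, 72.978, -2.114], TCP at [0.15, 0.658, 0.239] pointing down, gripper open.
Joint ranges: [-150.88, 150.88], [-54.13, 125.18], [17.81, 147.31], [-75.09, 255.09], [0, 152.58], [-146.25, 146.25]. Speed limits (degrees/s): [147.25, 147.25, 180, 180, 180, 180].

INTERFACE

Orientations are given as a 3x3 rotation matrix whose columns are the frame's x, y, z axes.
In Python, from workcell import manip gives the robot as it stands.
- The arm moves only by the shell command python3 -m pendant 'ROWS'. ROWS is JSON, one flat list of numbers, 7 for each row, row after row: the shift along the world's x, y, z in mm, then the turn, a rotation vector about the world's x, y, z in degrees, then the closure in counts, from 0 (fully open) to 255 (shut). A call has 1 to 10 rows; each row is the pose to reach, as a shift and turn from the pose commanded when the call began; what a row does not reach only later rows make up. A row lasts 1/8 s, in which the tool goes at most 62.5 mm and 10.7 degrees, less where a joint would pass 70% of its speed; a pose out of reach is approached as far as the arm can. A call with a gripper value outside its range is refused whole. The fingers move at their own pace and stop on an object; the grip force is fixed at half the most. Time passes only in rows, so rows that repeat a pose let the fingers close. It gives the time, the measured TCP pose, the force and the opening at its end, in the units of the state.
- manip.get_obs(): the state, without advancing time (a new reading comes with each control period).
- manip.get_image(name): name is "scene" or "top" or "wrist"; returns (picture, depth): 480x640x3 uint8, red, green, blue; 480x640 float32, m along the optical axis (not along the pixel's ray), 0 where there is no reading.
- manip.camera_model(name): a dict with "fov_y" (degrees; the focal length in pixels is half the picture's height over the tangent of half this angle, whatever the lens; pixels are square), "cx", "cy" (the principal point, pixels), "extrinsics" (4x4, takes a point from camera to world coordinates); the wrist camera has in their place "hand_eye" (4x4, takes a point from camera to tool coordinates, whose origin is the TCP and whose axes are the tool frame's). Camera axes: x right, y down, z forward; pixel columns grow to the right and rows downward; lengths in m; the calibration is good to about 2 mm. A picture is of the moment at which its call begins: read the wrist's pose just before it. camera_model takes no time and is no camera call.
- manip.finish_job(): hands the job in, once; it reports no verdict.
The state is a dict: "time_s": time; "q": joint angles; "joint_velocities": joint speeds; "effort": joint torques, N m; "position": TCP position; "eef_rot": TCP orientation; "force": force on the tool from outside, world axes, zero at the start; "moment": the same for the moment, N m; "width": finger opening in m.
Only numpy, scipy, OpenCV 4.12 (cv2) and the standard library are available. Lean on these libraries where they do the work, as an engineer would, in place of code of your own. Each camera call takes 0.05 s, during which the arm holds its last target.

## Working session

There is one attempt and no reset: what is moved stays moved. The work goes in short steps, Python scripts to look and compute and a shell command to move; the robot and the scene stay as the last step left them, time stands still between calls to the robot, and variables do not carry over. Pictures are saved under pics/ and viewed, and the job is handed in when it is done.

```bash
ls; mkdir -p pics; python3 - <<'E'
from workcell import manip
import cv2,numpy as np
o=manip.get_obs();print(o)
for n in ["scene","top","wrist"]:
    im,d=manip.get_image(n)
    cv2.imwrite(f"pics/{n}0.png",im[:,:,::-1]);np.savez(f"{n}0.npz",im=im,d=d)
    print(n,manip.camera_model(n))
print(manip.grip_point_offset)
E
```

```text
pics
{'time_s': 0.0, 'q': array([ 7.50629348e+01,  1.51702898e+01,  9.19800013e+01, -8.96516058e-04,
        7.29760222e+01, -2.11497358e+00]), 'joint_velocities': array([ 0.0994371 , -0.01712687,  0.03151301,  0.04617696,  0.01591756,
        0.05789715]), 'effort': array([-3.70656664e-03, -5.02109170e+01, -3.56864870e+01,  7.25991838e-02,
        2.96720036e-02, -2.01453040e-04]), 'position': array([0.14963525, 0.65749262, 0.23738649]), 'eef_rot': array([[ 9.75064861e-01, -5.53792046e-04,  2.21919378e-01],
       [-2.21920059e-01, -2.13394312e-03,  9.75062528e-01],
       [-6.64185442e-05, -9.99997570e-01, -2.20363051e-03]]), 'force': array([0.05026293, 0.42094769, 0.37076563]), 'moment': array([-0.02052853, -0.00393391,  0.01337393]), 'width': 0.0879568676337626}
scene {'fov_y': 45.557712424327065, 'cx': 320.4044633624011, 'cy': 237.16844177259034, 'extrinsics': array([[-0.24183279,  0.64111609, -0.72834542,  1.49707867],
       [ 0.97019191,  0.17186273, -0.17085335,  0.19724898],
       [ 0.0156386 , -0.74795278, -0.66356769,  0.95946478],
       [ 0.        ,  0.        ,  0.        ,  1.        ]])}
top {'fov_y': 57.595176270576914, 'cx': 321.9028635985446, 'cy': 241.88875476886872, 'extrinsics': array([[ 0.00264414, -0.98979765,  0.14245568,  0.37822449],
       [-0.99997647, -0.00171534,  0.00664229, -0.03553811],
       [-0.00633016, -0.14246989, -0.98977889,  1.27826141],
       [ 0.        ,  0.        ,  0.        ,  1.        ]])}
wrist {'fov_y': 70.83494200285656, 'cx': 320.256667101604, 'cy': 235.07083684483155, 'hand_eye': array([[ 4.36811654e-05,  9.55967343e-01,  2.93473059e-01,
        -7.47497337e-02],
       [-8.52992833e-04, -2.93472917e-01,  9.55967007e-01,
        -1.45566120e-01],
       [ 9.99999635e-01, -2.92088169e-04,  8.02614054e-04,
         2.52916374e-04],
       [ 0.00000000e+00,  0.00000000e+00,  0.00000000e+00,
         1.00000000e+00]])}
0.0187
```

View pics/top0.png

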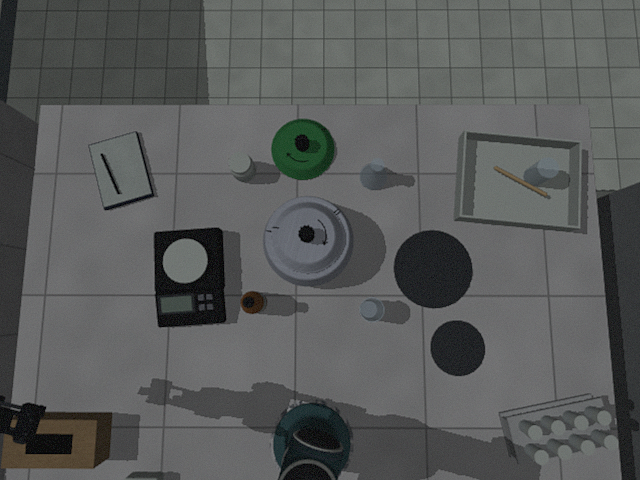

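View pics/scene0.png

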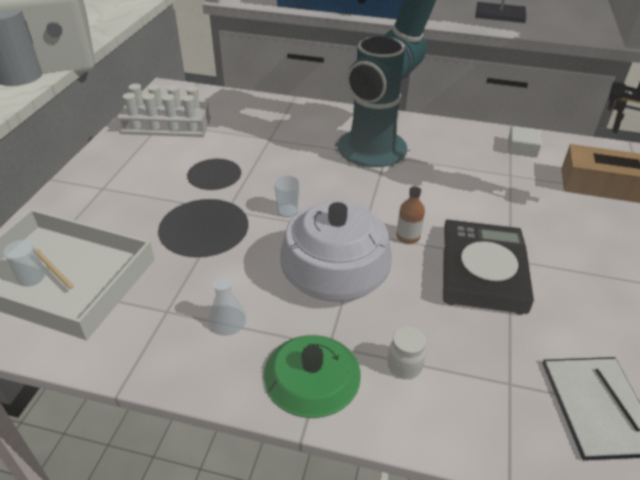

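View pics/wrist0.png

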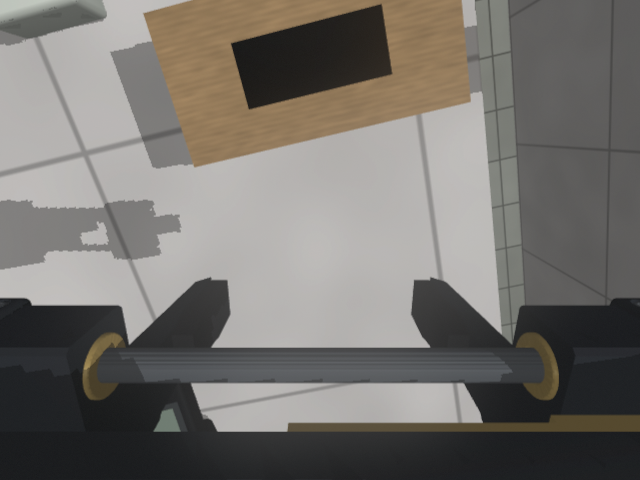

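Candidates seen in the top view:
- Lid: the silver one on the rotor with its knob at (307,233). The green dome at (303,148) is the decoy.
- Mat: the large one at (433,268) or the small one at (458,348). I'll choose by size.
- Balance pan: at (185,260).

I'll crop closely and measure.

```bash
cat > h.py <<'E'
import numpy as np,cv2
from workcell import manip
def K(n):
    c=manip.camera_model(n);f=240/np.tan(np.radians(c['fov_y']/2));return f,c['cx'],c['cy'],c
def T(n,obs=None):
    f,cx,cy,c=K(n)
    if n!='wrist':return c['extrinsics']
    M=np.eye(4);M[:3,:3]=obs['eef_rot'];M[:3,3]=obs['position'];return M@c['hand_eye']
def onplane(n,uv,z,obs=None):
    f,cx,cy,c=K(n);M=T(n,obs);uv=np.atleast_2d(uv).astype(float)
    r=np.c_[(uv[:,0]-cx)/f,(uv[:,1]-cy)/f,np.ones(len(uv))]@M[:3,:3].T
    return M[:3,3]+r*((z-M[2,3])/r[:,2])[:,None]
def cloud(n,d,obs=None):
    f,cx,cy,c=K(n);M=T(n,obs);v,u=np.mgrid[:480,:640]
    P=np.stack([(u-cx)/f*d,(v-cy)/f*d,d],-1);return P@M[:3,:3].T+M[:3,3]
def proj(n,P,obs=None):
    f,cx,cy,c=K(n);M=np.linalg.inv(T(n,obs));p=np.atleast_2d(P)@M[:3,:3].T+M[:3,3]
    return np.c_[p[:,0]/p[:,2]*f+cx,p[:,1]/p[:,2]*f+cy]
def circ(P):
    A=np.c_[2*P[:,:2],np.ones(len(P))];s=np.linalg.lstsq(A,(P[:,:2]**2).sum(1),rcond=None)[0]
    return s[:2],np.sqrt(s[2]+s[:2]@s[:2])
E
python3 - <<'E'
from h import *
D=np.load('top0.npz');im,d=D['im'],D['d'];C=cloud('top',d)
c=im[185:295,250:370][:,:,::-1];cv2.imwrite('pics/rot.png',cv2.resize(np.clip(c*1.6,0,255).astype(np.uint8),None,fx=6,fy=5.4,interpolation=cv2.INTER_CUBIC))
g=im.max(2)
def cc(mask,x,y):
    n,l=cv2.connectedComponents(mask.astype(np.uint8));m=(l==l[y,x]).astype(np.uint8)
    return max(cv2.findContours(m,cv2.RETR_EXTERNAL,cv2.CHAIN_APPROX_NONE)[0],key=len)[:,0]
print([g[y,x] for x,y in [(433,268),(458,348),(185,260),(307,233)]])
print('mat',circ(onplane('top',cc(g<60,433,268),.004)));print('small',circ(onplane('top',cc(g<60,458,348),.004)))
print('pan',circ(onplane('top',cc(g>130,185,260),.072)))
# depth-based rotor
Z=C[...,2]
for lo,hi,nm in [(.185,.215,'knob'),(.115,.135,'rim'),(.14,.165,'dome')]:
    m=(Z>lo)&(Z<hi);m[:,:255]=0;m[:,365:]=0;m[:190]=0;m[295:]=0
    P=C[m];print(nm,len(P),P.mean(0) if len(P) else '', P.min(0),P.max(0))
# silhouettes via stand
for n,(x,y) in dict(flask=(372,177),jar=(242,165),amber=(253,302),beaker=(372,310)).items():
    w=C[y-22:y+22,x-22:x+22].reshape(-1,3);w=w[w[:,2]>.04];print(n,len(w),np.median(w,0),w[:,2].max())
E
```

```text
[np.uint8(34), np.uint8(35), np.uint8(114), np.uint8(13)]
mat (array([ 0.48388474, -0.35061724]), np.float64(0.1123535072431898))
small (array([ 0.2585839 , -0.41294786]), np.float64(0.07553012202877284))
pan (array([ 0.65013637, -0.01502138]), np.float64(0.9122671615346972))
knob 195 [0.55682168 0.01293197 0.19886359] [ 0.5377162  -0.00595666  0.18516068] [0.57660333 0.03252496 0.20495796]
rim 2009 [0.54940112 0.010858   0.12620412] [ 0.44307771 -0.10065103  0.11501604] [0.67118309 0.12841083 0.13497964]
dome 3217 [0.55487814 0.01229727 0.1557303 ] [ 0.46777602 -0.07559892  0.14001087] [0.64674242 0.1040385  0.16457434]
flask 416 [ 0.75160449 -0.17353893  0.07834099] 1.2782614149284839
jar 558 [0.77191019 0.2041207  0.08404885] 1.2782614149284839
amber 478 [0.38487832 0.15432026 0.10587752] 1.2782614149284839
beaker 221 [ 0.36960154 -0.17485332  0.08683846] 1.2782614149284839
```

View pics/rot.png

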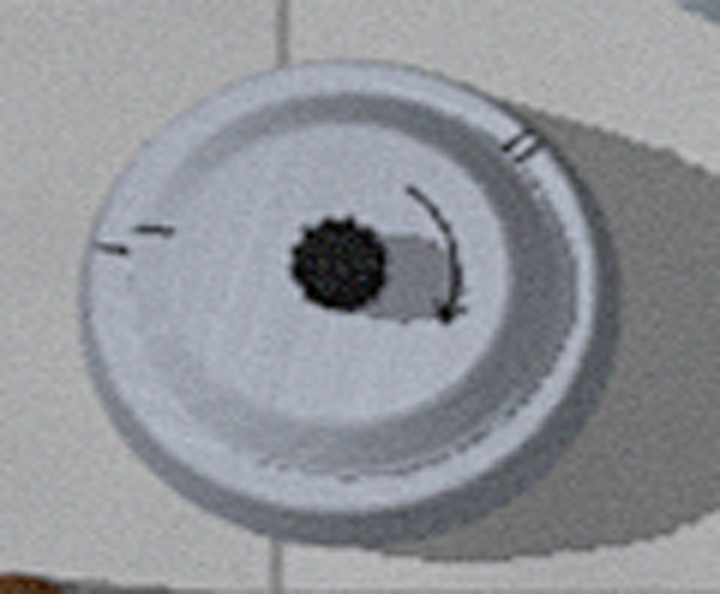

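```bash
python3 - <<'E'
from h import *
D=np.load('top0.npz');im,d=D['im'],D['d'];C=cloud('top',d);Z=C[...,2]
g=cv2.GaussianBlur(im.max(2),(3,3),0)
m=(g>85).astype(np.uint8);m[:,:155]=0;m[:,223:]=0;m[:232]=0;m[288:]=0
cs=max(cv2.findContours(m,cv2.RETR_EXTERNAL,cv2.CHAIN_APPROX_NONE)[0],key=len)[:,0]
print('pan',circ(onplane('top',cs,.072)))
m=(g<55).astype(np.uint8);m[:,:294]=0;m[:,320]=0;m[:222]=0;m[248:]=0
n,l=cv2.connectedComponents(m);cs=cv2.findContours((l==l[233,306]).astype(np.uint8),cv2.RETR_EXTERNAL,cv2.CHAIN_APPROX_NONE)[0][0][:,0]
print('knob top',circ(onplane('top',cs,.200)))
mm=(Z>.194)&(Z<.206);mm[:,:290]=0;mm[:,325:]=0;print('knobtop depth',np.median(C[mm],0),C[mm].mean(0),(C[mm].max(0)-C[mm].min(0)))
# rim outline: depth at rim, radius 113 : outer edge points
ctr=np.array([.557,.013])
mr=(abs(Z-.125)<.006);mr[:,:255]=0;mr[:,365:]=0;mr[:190]=0;mr[295:]=0
P=C[mr];r=np.hypot(*(P[:,:2]-ctr).T);a=np.degrees(np.arctan2(*(P[:,:2]-ctr).T[::-1]))
E=[]
for b in range(-180,180,10):
    s=(a>=b)&(a<b+10)
    if s.sum()>5:E.append(P[s][np.argmax(r[s])])
E=np.array(E);print('rim',circ(E))
for nm,uv,z in [('dbl',(336.7,211.9),.125),('lid',(275.8,227.6),.131),('single',(268.7,230.9),.125)]:
    p=onplane('top',uv,z)[0];v=p[:2]-np.array([.5565,.013]);print(nm,p,np.hypot(*v),np.degrees(np.arctan2(v[1],v[0])))
for n,(x,y) in dict(flask=(372,177),jar=(242,165),amber=(253,302),beaker=(372,310)).items():
    w=C[y-22:y+22,x-22:x+22].reshape(-1,3);w=w[(w[:,2]>.04)&(w[:,2]<.3)];print(n,len(w),w.min(0),w.max(0))
E
```

```text
pan (array([0.49948987, 0.35416506]), np.float64(0.06010355017314833))
knob top (array([0.5537552 , 0.01012204]), np.float64(0.019475751329321254))
knobtop depth [0.55793857 0.01395705 0.19950721] [0.5575355  0.01300918 0.19951702] [0.03831935 0.03778636 0.01042283]
rim (array([0.55801556, 0.01303212]), np.float64(0.11436903257493015))
dbl [ 0.62592463 -0.06745866  0.125     ] 0.10627029652573651 -49.21037704010598
lid [0.58166561 0.09532385 0.131     ] 0.08608439839386418 73.00211249049475
single [0.57372165 0.11489434 0.125     ] 0.10333944801999086 80.40682755152908
flask 404 [ 0.73207397 -0.20833232  0.04001455] [ 0.79074539 -0.14685248  0.12356247]
jar 548 [0.74298384 0.17234915 0.04000217] [0.81143911 0.24169878 0.09143285]
amber 470 [0.35539876 0.13188182 0.04006772] [0.41574078 0.19208571 0.15438574]
beaker 209 [ 0.33559073 -0.19229613  0.04124395] [ 0.39916912 -0.1273475   0.10214905]
```

Choices: the silver lid on the rotor with its knob at about (0.557, 0.013), the large mat (radius 0.112 measured, against 0.075 for the small one) and the white pan. The crop shows the lid line at 73° and the double line at about -49°, so the lid needs about 122° clockwise. I'll move above the knob.

```bash
python3 -m pendant '[50,-60,5,0,0,0,0, 80,-120,5,0,0,0,0, 110,-180,5,0,0,0,0, 145,-230,5,0,0,0,0, 180,-285,5,0,0,0,0, 215,-340,5,0,0,0,0, 250,-395,5,0,0,0,0, 280,-445,5,0,0,0,0, 310,-495,5,0,0,0,0, 340,-545,5,0,0,0,0]'
python3 -m pendant '[33,-50,0,0,0,0,0, 67,-100,0,0,0,0,0, 67,-100,0,0,0,0,0, 67,-100,0,0,0,0,0]'
python3 - <<'E'
from h import *
o=manip.get_obs();im,d=manip.get_image('wrist');print(o['position'],o['q'],o['time_s'])
print(np.round(o['eef_rot'],3))
cv2.imwrite('pics/w1.png',im[:,:,::-1]);np.savez('w1.npz',im=im,d=d,**{k:o[k] for k in('position','eef_rot')})
E
```

```text
time_s: 1.4
position: [0.4809, 0.127, 0.2437]
eef_rot: [[0.975, 0.0, 0.222], [-0.222, 0.0, 0.975], [0.0, -1.0, 0.0]]
force: [1.1, -0.4, -0.1]
width: 0.088
time_s: 1.9
position: [0.5468, 0.029, 0.2431]
eef_rot: [[0.975, -0.001, 0.223], [-0.223, 0.001, 0.975], [-0.002, -1.0, 0.0]]
force: [-0.5, -0.1, 0.1]
width: 0.0883
[0.54678947 0.02899576 0.24314735] [ 4.07658390e-01  1.20189972e+00  1.07221318e+02  3.63045287e-02
  7.16603436e+01 -7.67214650e+01] 1.9
[[ 0.975 -0.001  0.223]
 [-0.223  0.001  0.975]
 [-0.002 -1.     0.   ]]
```

View pics/w1.png

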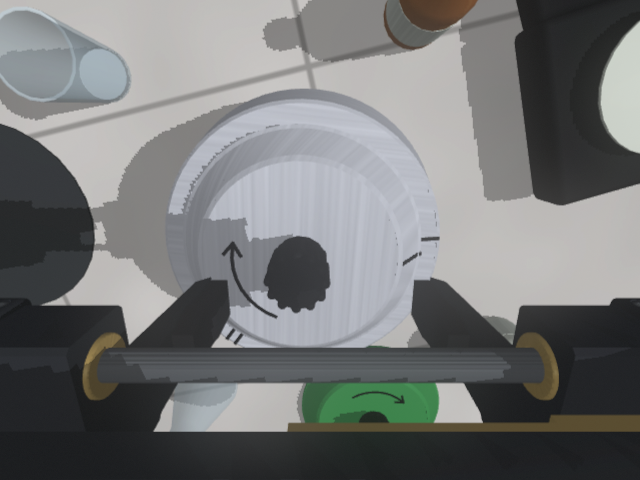

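```bash
python3 - <<'E'
from h import *
D=np.load('w1.npz');im,d=D['im'],D['d'];o={k:D[k] for k in('position','eef_rot')};C=cloud('wrist',d,o);Z=C[...,2]
m=np.zeros((480,640),bool);m[220:330,250:345]=1
t=m&(abs(Z-.2)<.006);P=C[t];print('knob top',len(P),(P.max(0)+P.min(0))/2,np.median(P,0),np.ptp(P,0))
c=(P.max(0)+P.min(0))[:2]/2
mm=(abs(Z-.125)<.008);mm[:80]=0;mm[360:]=0;mm[:,:150]=0;mm[:,450:]=0;P=C[mm];r=np.hypot(*(P[:,:2]-c).T);a=np.degrees(np.arctan2(*(P[:,:2]-c).T[::-1]))
E=[P[(a>=b)&(a<b+8)][np.argmax(r[(a>=b)&(a<b+8)])] for b in range(-180,180,8) if ((a>=b)&(a<b+8)).sum()>8]
E=np.array(E);print('rim',circ(E),len(E))
for nm,uv,z in [('dbl',(233,337),.125),('lid outer',(418,254),.129),('single',(430,239),.125)]:
    p=onplane('wrist',uv,z,o)[0];v=p[:2]-c;print(nm,p,np.hypot(*v),np.degrees(np.arctan2(v[1],v[0])))
E
```

```text
knob top 2841 [0.55881756 0.01126785 0.1978509 ] [0.55677669 0.01227479 0.19908597] [0.04012096 0.04030733 0.00765049]
rim (array([0.55642125, 0.01193748]), np.float64(0.1128267813410705)) 41
dbl [ 0.62874104 -0.06980079  0.125     ] 0.10705801468470928 -49.22150667963683
lid outer [0.58526978 0.10285053 0.129     ] 0.09532632637075643 73.8894666186475
single [0.57616887 0.11517    0.125     ] 0.105340997399821 80.51928258197299
```

```bash
python3 -m pendant '[10,-17,0,0,0,0,0, 10,-17,-25,0,0,0,0, 10,-17,-50,0,0,0,0, 10,-17,-70,0,0,0,0, 10,-17,-77,0,0,0,0, 10,-17,-77,0,0,0,0, 10,-17,-77,0,0,0,255, 10,-17,-77,0,0,0,255,10,-17,-77,0,0,0,255,10,-17,-77,0,0,0,255]'
python3 -m pendant '[0,0,0,0,0,0,255,0,0,0,0,0,0,255]'
```

```text
time_s: 3.2
position: [0.5574, 0.0119, 0.167]
eef_rot: [[0.975, 0.0, 0.222], [-0.222, -0.0, 0.975], [0.0, -1.0, 0.0]]
force: [-1.1, -0.5, 0.0]
width: 0.0506
time_s: 3.45
position: [0.5573, 0.0118, 0.1668]
eef_rot: [[0.975, 0.0, 0.222], [-0.222, -0.0, 0.975], [0.0, -1.0, -0.0]]
force: [0.1, -1.5, 0.8]
width: 0.0414
```

```bash
python3 -m pendant '[0,0,0,0,0,-6,255,0,0,0,0,0,-12,255,0,0,0,0,0,-20,255,0,0,0,0,0,-28,255,0,0,0,0,0,-36,255,0,0,0,0,0,-44,255,0,0,0,0,0,-52,255,0,0,0,0,0,-60,255,0,0,0,0,0,-68,255,0,0,0,0,0,-76,255]'
python3 -m pendant '[0,0,0,0,0,-8,255,0,0,0,0,0,-16,255,0,0,0,0,0,-24,255,0,0,0,0,0,-32,255,0,0,0,0,0,-40,255,0,0,0,0,0,-46,255,0,0,0,0,0,-47,255,0,0,0,0,0,-47,255]'
python3 - <<'E'
from h import *
for n in('wrist','top'):
    o=manip.get_obs();im,d=manip.get_image(n);print(o['moment'])
    cv2.imwrite(f'pics/{n}2.png',im[:,:,::-1] if n=='wrist' else cv2.resize(im[185:295,250:370,::-1],None,fx=6,fy=5.4,interpolation=cv2.INTER_CUBIC));np.savez(f'{n}2.npz',im=im,d=d,**{k:o[k] for k in('position','eef_rot')})
E
```

```text
time_s: 4.7
position: [0.5574, 0.0119, 0.1668]
eef_rot: [[0.017, 0.0, 1.0], [-1.0, -0.0, 0.017], [0.0, -1.0, 0.0]]
force: [0.6, -0.7, 0.3]
width: 0.0413
time_s: 5.7
position: [0.5574, 0.0119, 0.1668]
eef_rot: [[-0.716, 0.0, 0.698], [-0.698, -0.0, -0.716], [-0.0, -1.0, 0.0]]
force: [-0.1, -0.5, 1.4]
width: 0.0411
[0.04563106 0.17089123 0.16318033]
[-0.02448631  0.15988203  0.14801316]
```

View pics/wrist2.png

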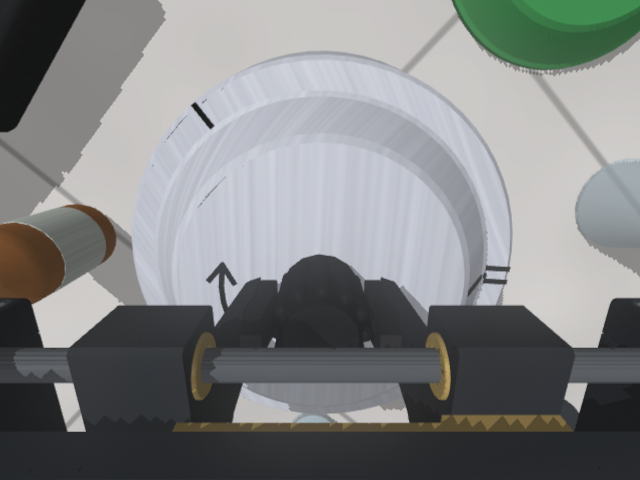

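View pics/top2.png

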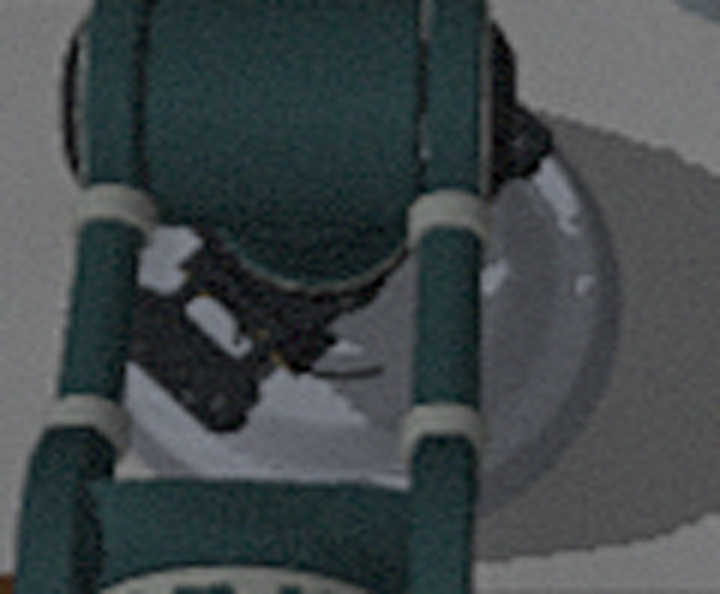

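In the wrist view the lid's line is at about (475,285), close to the double line at about (496,275). I'll compute the angle between them.

```bash
python3 - <<'E'
from h import *
D=np.load('wrist2.npz');im=D['im'];o={k:D[k] for k in('position','eef_rot')}
cv2.imwrite('pics/w2c.png',cv2.resize(im[250:310,440:530,::-1],None,fx=8,fy=8,interpolation=cv2.INTER_CUBIC))
c=np.array([.557,.012])
for nm,uv,z in [('dblA',(496,268),.125),('dblB',(496,282),.125),('lid out',(481,277),.129),('lid in',(469,293),.139)]:
    p=onplane('wrist',uv,z,o)[0];v=p[:2]-c;print(nm,np.hypot(*v),np.degrees(np.arctan2(v[1],v[0])))
E
```

```text
dblA 0.10627161500060485 -46.24152402736526
dblB 0.10813660388468699 -51.090963266639584
lid out 0.09617441809384471 -48.71871090770658
lid in 0.08607941156544878 -52.66949600323069
```

View pics/w2c.png

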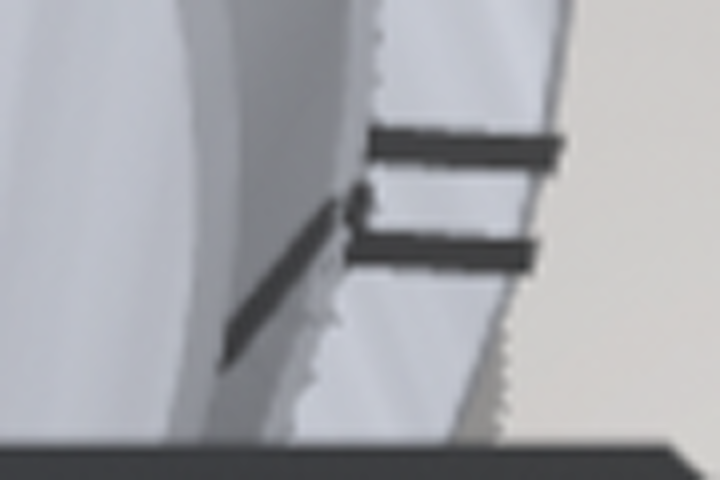

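The line stands within the double line, so I'll lift slowly.

```bash
python3 -m pendant '[0,0,3,0,0,0,255,0,0,6,0,0,0,255,0,0,10,0,0,0,255,0,0,14,0,0,0,255]'
python3 -m pendant '[0,0,6,0,0,0,255,0,0,14,0,0,0,255,0,0,24,0,0,0,255,0,0,36,0,0,0,255,0,0,50,0,0,0,255,0,0,65,0,0,0,255,0,0,75,0,0,0,255,0,0,75,0,0,0,255]'
python3 -c "
from h import *
o=manip.get_obs();print(o['q'],o['force'])
D=manip.get_image('scene')[0];cv2.imwrite('pics/s3.png',D[:,:,::-1])"
```

```text
time_s: 6.3
position: [0.5572, 0.0119, 0.1808]
eef_rot: [[-0.717, -0.0, 0.697], [-0.697, 0.0, -0.717], [0.0, -1.0, -0.0]]
force: [0.3, -0.1, -3.7]
width: 0.0415
time_s: 7.3
position: [0.5581, 0.0119, 0.2572]
eef_rot: [[-0.717, 0.002, 0.697], [-0.697, -0.0, -0.717], [-0.002, -1.0, 0.002]]
force: [-0.0, 0.0, -3.0]
width: 0.0407
[-1.33390457e+00  1.73797102e+00  1.05183174e+02  5.49518661e-05
  7.29372453e+01  4.44891621e+01] [-0.04410439  0.04161356 -3.00696588]
```

View pics/s3.png

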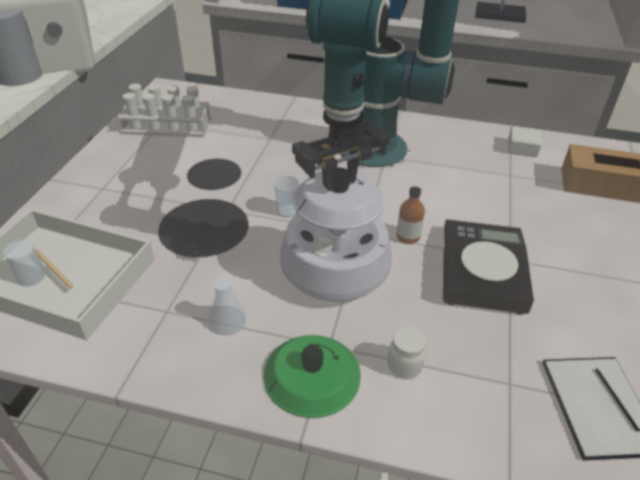

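```bash
python3 -m pendant '[-5,-25,0,0,0,0,255,-13,-65,0,0,0,0,255,-22,-110,0,0,0,0,255,-32,-160,0,0,0,0,255,-42,-210,0,0,0,0,255,-52,-260,0,0,0,0,255,-62,-305,0,0,0,0,255,-69,-340,0,0,0,0,255,-73,-360,0,0,0,0,255,-74,-363,0,0,0,0,255]'
python3 -m pendant '[0,0,-15,0,0,0,255,0,0,-40,0,0,0,255,0,0,-70,0,0,0,255,0,0,-100,0,0,0,255,0,0,-125,0,0,0,255,0,0,-145,0,0,0,255,0,0,-150,0,0,0,255,0,0,-150,0,0,0,255]'
python3 - <<'E'
from h import *
o=manip.get_obs();print(o['position'],o['force'],o['width'])
im,d=manip.get_image('wrist');cv2.imwrite('pics/w4.png',im[:,:,::-1]);np.savez('w4.npz',im=im,d=d,**{k:o[k] for k in('position','eef_rot')})
im,d=manip.get_image('scene');cv2.imwrite('pics/s4.png',cv2.resize(im[130:330,80:340,::-1],None,fx=3,fy=3));np.savez('s4.npz',im=im,d=d)
E
```

```text
time_s: 8.6
position: [0.4829, -0.3515, 0.255]
eef_rot: [[-0.718, -0.001, 0.696], [-0.696, 0.001, -0.718], [-0.0, -1.0, -0.001]]
force: [-0.0, 0.6, -3.2]
width: 0.0415
time_s: 9.6
position: [0.4836, -0.3508, 0.1057]
eef_rot: [[-0.717, 0.0, 0.697], [-0.697, 0.0, -0.717], [-0.0, -1.0, -0.0]]
force: [-0.1, 0.2, -3.8]
width: 0.0414
[ 0.48358863 -0.35075654  0.1057287 ] [-0.05129782  0.21855563 -3.81942958] 0.041350724323713145
```

View pics/w4.png

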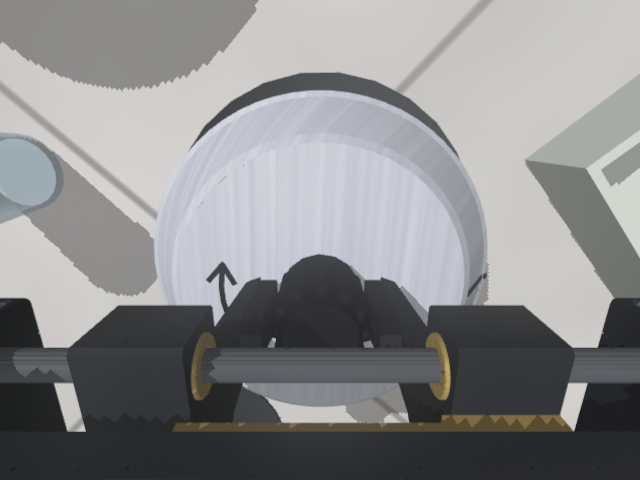

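View pics/s4.png

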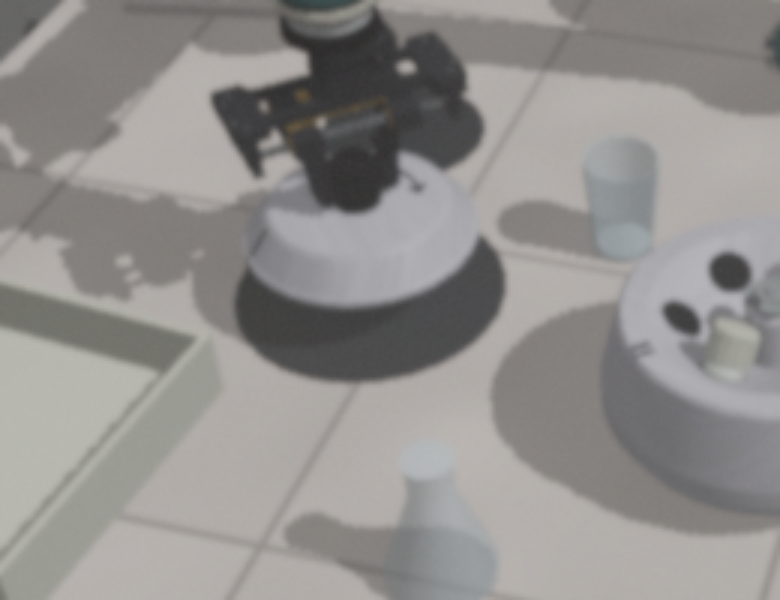

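The lid hangs centred over the large mat, and its rim (tool z minus 42 mm) is at 64 mm. I'll lower it slowly.

```bash
python3 -m pendant '[0,0,-15,0,0,0,255,0,0,-30,0,0,0,255,0,0,-42,0,0,0,255,0,0,-50,0,0,0,255,0,0,-54,0,0,0,255,0,0,-57,0,0,0,255,0,0,-58,0,0,0,255]'
python3 -m pendant '[0,0,-1,0,0,0,255,0,0,-1,0,0,0,255]'
```

```text
time_s: 10.58
position: [0.4835, -0.3512, 0.0478]
eef_rot: [[-0.717, 0.0, 0.697], [-0.697, -0.0, -0.717], [-0.0, -1.0, 0.0]]
force: [-0.1, -0.1, -3.0]
width: 0.0412
time_s: 10.82
position: [0.4834, -0.3512, 0.0469]
eef_rot: [[-0.717, 0.0, 0.697], [-0.697, -0.0, -0.717], [-0.0, -1.0, 0.0]]
force: [1.0, 0.5, -3.9]
width: 0.0414
```

```bash
python3 -m pendant '[0,0,-0.7,0,0,0,255,0,0,-1,0,0,0,255]'
python3 -m pendant '[0,0,-0.5,0,0,0,255,0,0,-0.5,0,0,0,255]'
```

```text
time_s: 11.08
position: [0.4834, -0.3511, 0.0459]
eef_rot: [[-0.717, 0.0, 0.697], [-0.697, -0.0, -0.717], [-0.0, -1.0, 0.0]]
force: [-0.0, 0.2, -1.1]
width: 0.041
time_s: 11.32
position: [0.4834, -0.3511, 0.0458]
eef_rot: [[-0.717, 0.0, 0.697], [-0.697, -0.0, -0.717], [-0.0, -1.0, 0.0]]
force: [-1.7, 1.6, 4.1]
width: 0.0412
```

Touchdown at about 4 N. I'll open and rise.

```bash
python3 -m pendant '[0,0,0,0,0,0,200,0,0,0,0,0,0,150,0,0,0,0,0,0,90,0,0,0,0,0,0,30,0,0,0,0,0,0,0,0,0,0,0,0,0,0,0,0,8,0,0,0,0,0,0,30,0,0,0,0,0,0,70,0,0,0,0]'
python3 -m pendant '[0,0,40,0,0,0,0,0,0,100,0,0,0,0,0,0,150,0,0,0,0,0,0,150,0,0,0,0]'
python3 - <<'E'
from h import *
for n in('top','scene'):
    im,d=manip.get_image(n);np.savez(f'{n}5.npz',im=im,d=d)
    c=im[185:320,240:500,::-1] if n=='top' else im[170:320,150:440,::-1]
    cv2.imwrite(f'pics/{n}5.png',cv2.resize(c,None,fx=2.75,fy=2.75,interpolation=cv2.INTER_CUBIC))
E
```

```text
time_s: 12.45
position: [0.4821, -0.3501, 0.1145]
eef_rot: [[-0.717, -0.003, 0.697], [-0.697, 0.002, -0.717], [0.0, -1.0, -0.004]]
force: [-0.1, -0.1, 0.8]
width: 0.0883
time_s: 12.95
position: [0.4859, -0.3531, 0.2723]
eef_rot: [[-0.717, 0.009, 0.697], [-0.697, -0.007, -0.717], [-0.002, -1.0, 0.012]]
force: [0.4, -0.7, 0.6]
width: 0.0887
```

View pics/top5.png

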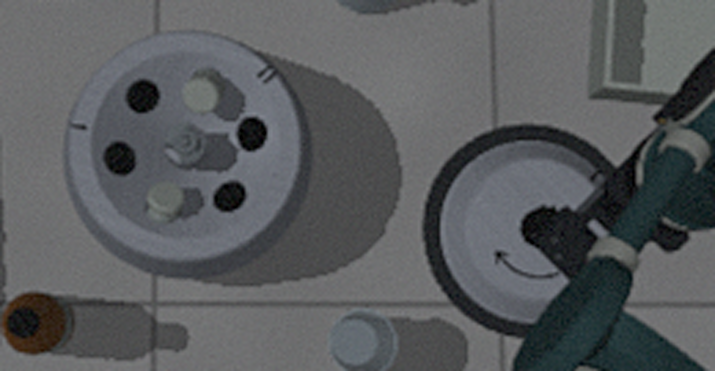

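View pics/scene5.png

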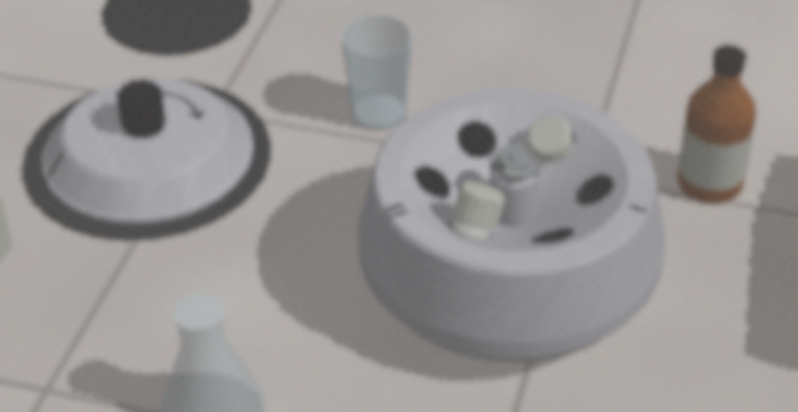

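The lid sits centred on the mat, and both bottles are seen. The tall-cap sample is at top px ≈(313,218), scene crop (479,207). The low-cap counterweight is at top px ≈(300,258). I'll work out the pocket azimuth from the empty holes and caps.

```bash
python3 - <<'E'
from h import *
D=np.load('top5.npz');im,d=D['im'],D['d'];C=cloud('top',d);Z=C[...,2]
g=im.max(2);m=(g<45).astype(np.uint8);M=np.zeros_like(m);M[195:285,262:355]=1;m*=M
n,l,st,ce=cv2.connectedComponentsWithStats(m);c=np.array([.557,.012]);H=[]
for i in range(1,n):
    if st[i,4]>40:
        p=onplane('top',ce[i],.110)[0];v=p[:2]-c;H.append(p);print(st[i,4],ce[i],p,np.hypot(*v),np.degrees(np.arctan2(v[1],v[0])))
print(np.mean(H,0))
hsv=cv2.cvtColor(im,cv2.COLOR_RGB2HSV)
for (x,y) in [(313,218),(300,258)]:
    w=C[y-9:y+9,x-9:x+9].reshape(-1,3);print(im[y,x],w[:,2].max())
    t=w[w[:,2]>w[:,2].max()-.03];v=t.mean(0)[:2]-c;print(len(t),t.mean(0),np.hypot(*v),np.degrees(np.arctan2(v[1],v[0])))
# lid on mat: dome points
m=(Z>.02)&(Z<.045);m[:,:380]=0;m[:,480:]=0;m[:220]=0;m[320:]=0
P=C[m];print('lid',P.min(0),P.max(0))
E
```

```text
107 [291.52336449 219.64485981] [0.60745594 0.05523834 0.11      ] 0.06644814658312581 40.595000427495464
97 [331.24742268 233.30927835] [ 0.56990877 -0.052967    0.11      ] 0.06623704941703487 -78.7618549286587
101 [283.1980198  242.21782178] [0.54528797 0.07698566 0.11      ] 0.06603262398228328 100.21644980779233
91 [323.05494505 256.18681319] [ 0.50750569 -0.03090079  0.11      ] 0.06549934593244948 -139.08183631523738
[0.55753959 0.01208905 0.11      ]
[113 119 116] 1.2782614149284839
1 [ 0.37822449 -0.03553811  1.27826141] 0.18498798210811263 -165.1090928335707
[92 98 95] 0.13808415766923154
235 [0.4973734  0.03255642 0.12443176] 0.06307057605519586 160.97824246388677
lid [ 0.39800827 -0.48197823  0.02005686] [ 0.62403328 -0.2609201   0.04485562]
```

```bash
cat >> h.py <<'E'
from scipy.spatial.transform import Rotation as Ro
def goal(az=-19.3,c=(.557,.012),tip=.140):
    a=np.radians(az);e=np.array([np.cos(a),np.sin(a),0]);t=np.array([-e[1],e[0],0]);u=-.5*e+np.array([0,0,np.sqrt(.75)])
    mouth=np.array([c[0],c[1],.110])+.066*e;y=-u;z=-t;x=np.cross(y,z)
    return np.c_[x,y,z],mouth+tip*u,u,e,t
def delta(R,p):
    o=manip.get_obs();rv=Ro.from_matrix(R@o['eef_rot'].T).as_rotvec(degrees=True)
    print('shift mm',np.round((p-o['position'])*1e3,1),'rotvec',np.round(rv,1),np.linalg.norm(rv),'t',o['time_s'],'pos',np.round(o['position'],4),'q',np.round(o['q'],1))
E
python3 -m pendant '[0,0,0,0,0,0,0]'
python3 -c "
from h import *
R,p,*_=goal();delta(R,p)"
```

```text
time_s: 13.18
position: [0.4823, -0.3503, 0.2631]
eef_rot: [[-0.717, -0.003, 0.697], [-0.697, 0.002, -0.717], [0.0, -1.0, -0.004]]
force: [0.6, 0.1, -1.2]
width: 0.0881
shift mm [ 70.9 363.6 -31.9] rotvec [  6.6 -30.9 -62. ] 69.5929933887519 t 13.175 pos [ 0.4823 -0.3503  0.2631] q [-38.4   5.9 100.1   0.   74.2   7.4]
```

```bash
python3 -m pendant '[4,20,0,0.4,-1.8,-3.6,110, 10,56,0,1,-4.8,-9.6,110, 18,95,0,1.7,-8,-16,110, 27,137,0,2.5,-11.7,-23.4,110, 36,185,0,3.4,-15.7,-31.5,110, 45,230,-3,4.2,-19.6,-39.2,110, 54,277,-10,5,-23.5,-47.2,110, 62,318,-20,5.8,-27,-54.2,110, 68,348,-28,6.3,-29.6,-59.3,110, 71,364,-32,6.6,-30.9,-62,110]'
python3 -m pendant '[0,0,0,0,0,0,110,0,0,0,0,0,0,110]'
python3 - <<'E'
from h import *
R,p,*_=goal();delta(R,p)
o=manip.get_obs();im,d=manip.get_image('wrist');cv2.imwrite('pics/w6.png',im[:,:,::-1]);np.savez('w6.npz',im=im,d=d,**{k:o[k] for k in('position','eef_rot')})
E
```

```text
time_s: 14.42
position: [0.5528, 0.0141, 0.2303]
eef_rot: [[-0.818, 0.469, -0.334], [0.288, -0.169, -0.943], [-0.499, -0.867, 0.004]]
force: [0.2, -0.2, -0.2]
width: 0.0501
time_s: 14.68
position: [0.5537, 0.0127, 0.232]
eef_rot: [[-0.819, 0.469, -0.33], [0.284, -0.169, -0.944], [-0.498, -0.867, 0.005]]
force: [-0.1, 1.0, -0.5]
width: 0.05
shift mm [-0.4  0.7 -0.7] rotvec [ 0.2 -0.2 -0. ] 0.30916430506114395 t 14.675 pos [0.5537 0.0127 0.232 ] q [  6.5 -13.7 126.7 -19.5  41.4 127.5]
```

View pics/w6.png

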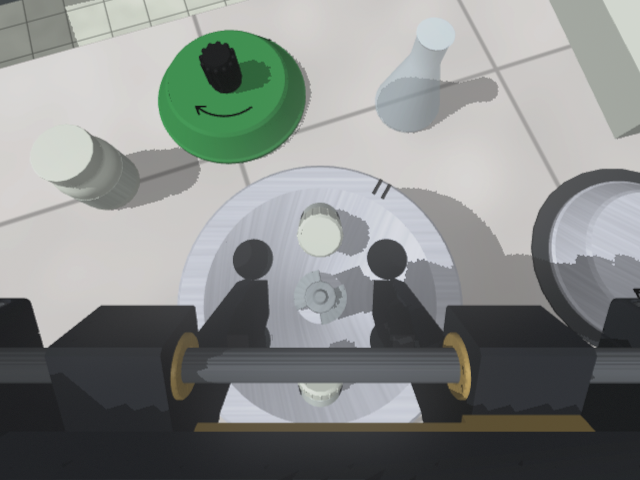

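The wrist picture shows the sample cap centred between the fingers at about (320,230). The counterweight is behind, at (320,390). I'll check it against the prediction.

```bash
python3 - <<'E'
from h import *
D=np.load('w6.npz');im,d=D['im'],D['d'];o={k:D[k] for k in('position','eef_rot')};C=cloud('wrist',d,o)
R,p,u,e,t=goal();top=p-.104*u
print('pred top px',proj('wrist',[top],o), top)
g=im.astype(int);m=((g.min(2)>165)&(g[...,0]-g[...,2]>0)).astype(np.uint8);m[:195]=0;m[270:]=0;m[:,:285]=0;m[:,355:]=0
cv2.imwrite('pics/cap.png',cv2.resize(np.hstack([im[190:270,280:360,::-1],np.repeat(m[190:270,280:360,None]*255,3,2)]),None,fx=4,fy=4))
W=C[205:260,295:345].reshape(-1,3);a=(W-top)@u
s=W[abs(a)<.004];s=s[np.linalg.norm(s-top,axis=1)<.03];q=s-top
print(len(s),'along u',np.median(q@u),'e',( (q@t).min()+(q@t).max())/2,'t extents',(q@t).min(),(q@t).max())
x=np.cross(t,u);print('x ext',(q@x).min(),(q@x).max(),x)
n,l,st,ce=cv2.connectedComponentsWithStats(m);print(st[1:],ce[1:])
E
```

```text
pred top px [[319.81977461 236.05730311]] [ 0.60230245 -0.00386469  0.14117691]
1539 along u -0.0012543856686372222 e 0.00021611783586466052 t extents -0.017411694759124612 0.017843930430853933
x ext -0.01853199920485741 0.016903304144102734 [ 0.8173556  -0.28623386  0.5       ]
[[ 297  213   44   43 1440]] [[318.77013889 234.52708333]]
```

View pics/cap.png

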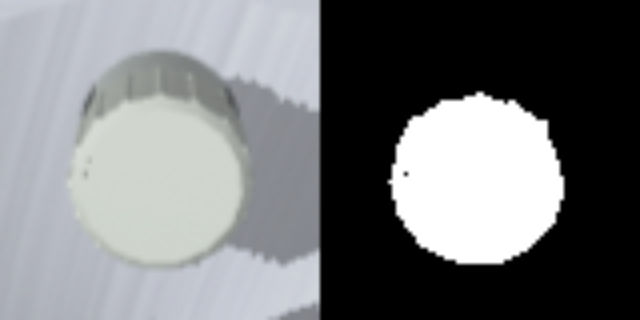

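```bash
python3 -m pendant '[9,-3,-16,0,0,0,120, 23,-8,-42,0,0,0,120, 37,-12.5,-68,0,0,0,120, 46,-15.5,-86,0,0,0,120, 53,-18,-98,0,0,0,120, 57.5,-19.5,-107,0,0,0,120, 60,-20.5,-111.5,0,0,0,120, 60,-20.5,-111.5,0,0,0,120]'
python3 - <<'E'
from h import *
R,p,*_=goal(tip=.011);delta(R,p)
o=manip.get_obs();im,d=manip.get_image('wrist');cv2.imwrite('pics/w7.png',im[:,:,::-1])
E
```

```text
time_s: 15.72
position: [0.6145, -0.0077, 0.1218]
eef_rot: [[-0.817, 0.471, -0.332], [0.286, -0.169, -0.943], [-0.501, -0.866, 0.003]]
force: [0.5, -0.4, 0.0]
width: 0.0465
shift mm [-0.4 -0.3 -2.3] rotvec [ 0.2 -0.   0.1] 0.2092207693983055 t 15.725 pos [ 0.6145 -0.0077  0.1218] q [  3.1   1.  126.7 -25.8  26.6 133. ]
```

View pics/w7.png

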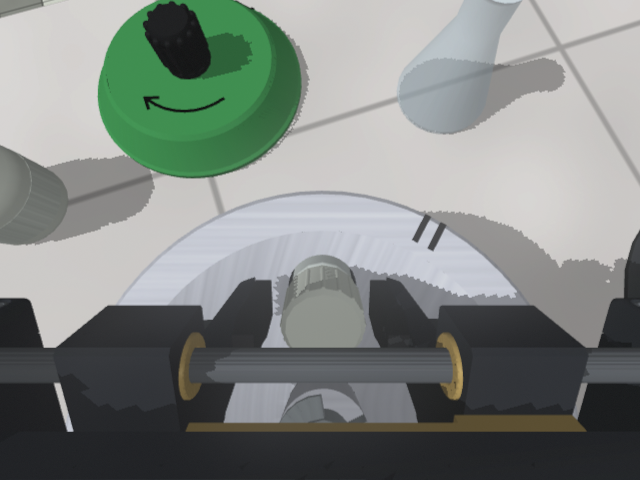

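The cap is between the fingers at about (322,310). I'll close the gripper.

```bash
python3 -m pendant '[0.3,-0.3,-2,0,0,0,120, 0.3,-0.3,-2,0,0,0,255,0.3,-0.3,-2,0,0,0,255,0.3,-0.3,-2,0,0,0,255,0.3,-0.3,-2,0,0,0,255]'
```

```text
time_s: 16.4
position: [0.6148, -0.0078, 0.12]
eef_rot: [[-0.817, 0.472, -0.332], [0.286, -0.169, -0.943], [-0.501, -0.866, 0.003]]
force: [-1.5, 0.1, 1.8]
width: 0.0351
```

```bash
python3 -m pendant '[-1.9,0.7,3.5,0,0,0,255, -4.7,1.7,8.7,0,0,0,255, -9.4,3.3,17.3,0,0,0,255]'
python3 -m pendant '[-4.7,1.7,8.7,0,0,0,255, -9.4,3.3,17.3,0,0,0,255,-16.5,5.8,30.3,0,0,0,255,-23.6,8.2,43.3,0,0,0,255,-30.7,10.7,56.3,0,0,0,255,-37.8,13.2,69.3,0,0,0,255,-42.5,15,78,0,0,0,255,-42.5,15,85,0,0,0,255,-42.5,15,85,0,0,0,255]'
python3 - <<'E'
from h import *
delta(np.array([[1,0,0],[0,0,1],[0,-1,0.]]),np.array([.5,.354,.2]))
o=manip.get_obs();print(o['force'])
im,d=manip.get_image('scene');cv2.imwrite('pics/s8.png',cv2.resize(im[130:330,230:490,::-1],None,fx=3,fy=3))
E
```

```text
time_s: 16.77
position: [0.6048, -0.0045, 0.1371]
eef_rot: [[-0.817, 0.471, -0.332], [0.286, -0.169, -0.943], [-0.5, -0.866, 0.003]]
force: [0.3, -1.0, -0.0]
width: 0.0351
time_s: 17.9
position: [0.5632, 0.0105, 0.2229]
eef_rot: [[-0.816, 0.472, -0.332], [0.286, -0.169, -0.943], [-0.502, -0.865, 0.003]]
force: [-0.3, -1.3, -0.4]
width: 0.0353
shift mm [-63.2 343.5 -22.9] rotvec [  41.8   -7.3 -155.6] 161.3165157239733 t 17.9 pos [0.5632 0.0105 0.2229] q [  6.1 -12.1 126.5 -19.9  39.8 127.9]
[-0.31792918 -1.25106812 -0.38259546]
```

View pics/s8.png

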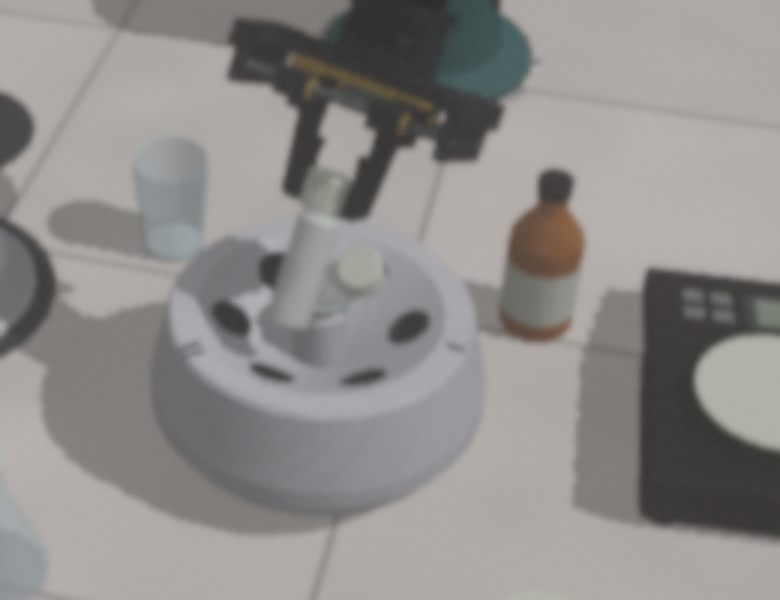

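The bottle is free of the pocket. Next I'll lift, stand it upright and yaw it to a comfortable angle.

```bash
python3 - <<'E'
from h import *
a=np.radians(-45);z=np.array([np.cos(a),np.sin(a),0]);y=np.array([0,0,-1.]);R=np.c_[np.cross(y,z),y,z]
delta(R,np.array([.5632,.0105,.2829]))
E
python3 -m pendant '[0,0,20,0,0,0,255,0,0,45,0,0,0,255,0,0,60,0,0,0,255,0,0,60,0,0,0,255]'
```

```text
shift mm [ 0.3  0.1 60.7] rotvec [-6.8 30.9 62.8] 70.33178939255836 t 17.95 pos [0.5629 0.0104 0.2222] q [  6.1 -12.1 126.6 -19.9  39.7 127.9]
time_s: 18.45
position: [0.5635, 0.0104, 0.2833]
eef_rot: [[-0.816, 0.473, -0.332], [0.286, -0.169, -0.943], [-0.502, -0.865, 0.002]]
force: [-0.8, 0.1, -0.9]
width: 0.0352
```

```bash
python3 -m pendant '[-3,15,0,-0.4,1.7,3.4,255, -8,45,0,-1,4.4,9,255, -15,82,0,-1.7,7.8,15.8,255, -24,128,0,-2.6,11.8,24,255, -33,177,0,-3.5,16,32.5,255, -42,225,0,-4.4,20.2,41,255, -50,268,0,-5.3,24.2,49,255, -57,305,0,-6.1,27.7,56,255, -62,333,0,-6.6,30,61,255, -64,343.5,0,-6.8,30.9,62.8,255]'
python3 -m pendant '[0,0,-20,0,0,0,255,0,0,-40,0,0,0,255,0,0,-60,0,0,0,255,0,0,-75,0,0,0,255,0,0,-80,0,0,0,255,0,0,-80,0,0,0,255]'
python3 - <<'E'
from h import *
a=np.radians(-45);z=np.array([np.cos(a),np.sin(a),0]);y=np.array([0,0,-1.]);R=np.c_[np.cross(y,z),y,z]
delta(R,np.array([.4995,.354,.157]))
for n in('wrist','scene','top'):
    o=manip.get_obs();im,d=manip.get_image(n);np.savez(f'{n}9.npz',im=im,d=d,**{k:o[k] for k in('position','eef_rot')})
    cv2.imwrite(f'pics/{n}9.png',im[:,:,::-1] if n=='wrist' else cv2.resize(im[150:350,400:600,::-1],None,fx=3,fy=3))
E
```

```text
time_s: 19.7
position: [0.4982, 0.3548, 0.2799]
eef_rot: [[-0.706, -0.003, 0.708], [-0.708, -0.002, -0.706], [0.003, -1.0, -0.001]]
force: [-0.1, 0.3, -1.0]
width: 0.0356
time_s: 20.45
position: [0.4987, 0.3538, 0.2018]
eef_rot: [[-0.707, -0.001, 0.707], [-0.707, 0.0, -0.707], [0.0, -1.0, -0.001]]
force: [0.3, -0.0, -0.3]
width: 0.0351
shift mm [  0.8   0.2 -44.8] rotvec [-0. -0.  0.] 0.04091127635513592 t 20.45 pos [0.4987 0.3538 0.2018] q [ 33.    9.8 102.3   0.   67.9  78. ]
```

View pics/wrist9.png

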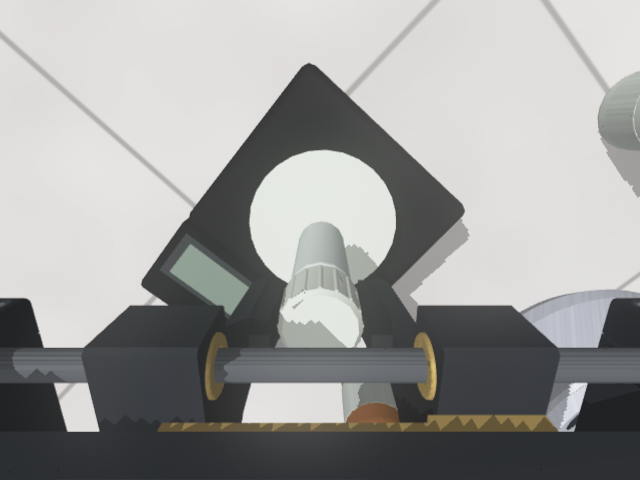

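View pics/scene9.png

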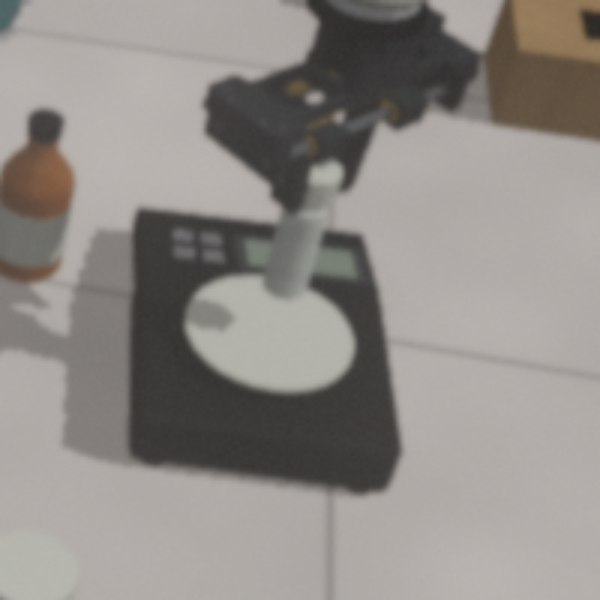

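The scene view makes the bottle look a little slanted: cap at crop (326,175), bottom at (287,285). I'll check its tilt and the pan centre.

```bash
python3 - <<'E'
from h import *
o=np.load('scene9.npz')
for nm,x,y in [('bottle',.4987,.3538)]:
    print(proj('scene',[[x,y,.2018-.085],[x,y,.2018+.025]]), 'seen approx', (400+287/3,150+290/3),(400+326/3,150+163/3))
W=np.load('wrist9.npz');im=W['im'];ob={k:W[k] for k in('position','eef_rot')}
m=(im.min(2)>165).astype(np.uint8);m[:140]=0;m[300:]=0;m[:,:235]=0;m[:,410:]=0
c=max(cv2.findContours(m,cv2.RETR_EXTERNAL,cv2.CHAIN_APPROX_NONE)[0],key=len)[:,0]
c=c[c[:,1]<262];P=onplane('wrist',c,.072,ob);cc,r=circ(P)
k=abs(np.hypot(*(P[:,:2]-cc).T)-r)<.002;print('pan',circ(P[k]),k.sum(),len(P))
# wrist: predicted bottle bottom edge
print(proj('wrist',[[.4987,.3538,.2018-.085],[.4987,.3538,.2018+.025]],ob))
# bottle points from scene depth
C=cloud('scene',o['d']);s=(np.hypot(C[...,0]-.4987,C[...,1]-.3538)<.05)&(C[...,2]>.10)&(C[...,2]<.24)
for lo in np.arange(.11,.21,.0125):
    q=C[s&(C[...,2]>lo)&(C[...,2]<lo+.0125)];print(round(lo,3),len(q),np.median(q,0) if len(q) else'')
E
```

```text
[[492.8938831  244.92842416]
 [504.33304349 205.77765096]] seen approx (495.6666666666667, 246.66666666666669) (508.6666666666667, 204.33333333333334)
pan (array([0.50195264, 0.35384017]), np.float64(0.06055982171252774)) 90 370
[[319.25067224 243.23701356]
 [318.10101265 328.57335546]]
0.11 19 [0.51246897 0.35135104 0.1201434 ]
0.122 70 [0.51319039 0.3535493  0.12812048]
0.135 68 [0.51301752 0.35367405 0.14219532]
0.148 68 [0.51265656 0.35439657 0.15382267]
0.16 73 [0.51289513 0.35414481 0.16564052]
0.172 70 [0.5120779  0.35432723 0.17927425]
0.185 68 [0.51222037 0.35582334 0.19097127]
0.197 65 [0.51493814 0.35947061 0.20679211]
```

The bottle is vertical: its surface x stays at about 0.513 over the whole height. I'll lower it.

```bash
python3 -m pendant '[1.5,0,-10,0,0,0,255,1.5,0,-22,0,0,0,255,1.5,0,-33,0,0,0,255,1.5,0,-39,0,0,0,255,1.5,0,-42,0,0,0,255,1.5,0,-43,0,0,0,255,1.5,0,-43,0,0,0,255]'
python3 -m pendant '[0,0,-0.8,0,0,0,255,0,0,-0.8,0,0,0,255]'
python3 -m pendant '[0,0,-0.6,0,0,0,255,0,0,-0.6,0,0,0,255]'
```

```text
time_s: 21.48
position: [0.5004, 0.3541, 0.1593]
eef_rot: [[-0.707, 0.0, 0.707], [-0.707, 0.001, -0.707], [-0.001, -1.0, -0.0]]
force: [-0.2, 0.0, 0.0]
width: 0.0354
time_s: 21.72
position: [0.5003, 0.354, 0.1584]
eef_rot: [[-0.707, -0.0, 0.707], [-0.707, 0.001, -0.707], [-0.0, -1.0, -0.0]]
force: [0.5, -0.6, -1.3]
width: 0.0351
time_s: 21.98
position: [0.5003, 0.354, 0.1577]
eef_rot: [[-0.707, -0.0, 0.707], [-0.707, 0.001, -0.707], [-0.0, -1.0, -0.0]]
force: [1.1, 0.2, -0.2]
width: 0.0352
```

```bash
python3 -m pendant '[0,0,-0.6,0,0,0,255,0,0,-0.6,0,0,0,255]'
python3 -m pendant '[0,0,-0.5,0,0,0,255,0,0,-0.5,0,0,0,255]'
```

```text
time_s: 22.22
position: [0.5006, 0.3542, 0.1576]
eef_rot: [[-0.707, 0.0, 0.707], [-0.707, 0.001, -0.707], [-0.001, -1.0, -0.0]]
force: [-0.1, -0.0, 2.6]
width: 0.0353
time_s: 22.48
position: [0.5008, 0.3544, 0.1575]
eef_rot: [[-0.707, 0.001, 0.707], [-0.707, 0.001, -0.707], [-0.002, -1.0, -0.0]]
force: [0.4, 0.8, 5.2]
width: 0.0348
```

Seated. I'll relieve the press a little, open gradually and rise.

```bash
python3 -m pendant '[0,0,0.7,0,0,0,255,0,0,0.7,0,0,0,255,0,0,0.7,0,0,0,145,0,0,0.7,0,0,0,130,0,0,0.7,0,0,0,100,0,0,0.7,0,0,0,60,0,0,0.7,0,0,0,60]'
python3 -m pendant '[0,0,5,0,0,0,60,0,0,20,0,0,0,60,0,0,50,0,0,0,60,0,0,90,0,0,0,60,0,0,120,0,0,0,60,0,0,120,0,0,0,60]'
python3 - <<'E'
from h import *
for n in('wrist','scene','top'):
    o=manip.get_obs();im,d=manip.get_image(n);np.savez(f'{n}A.npz',im=im,d=d,**{k:o[k] for k in('position','eef_rot')})
    cv2.imwrite(f'pics/{n}A.png',im[:,:,::-1])
C=cloud('scene',np.load('sceneA.npz')['d']);s=(np.hypot(C[...,0]-.5,C[...,1]-.354)<.04)
for lo in np.arange(.08,.19,.015):
    q=C[s&(C[...,2]>lo)&(C[...,2]<lo+.015)];print(round(lo,3),len(q),np.median(q,0) if len(q) else'')
E
```

```text
time_s: 23.35
position: [0.5002, 0.3539, 0.1571]
eef_rot: [[-0.707, -0.001, 0.707], [-0.707, 0.0, -0.707], [0.0, -1.0, -0.001]]
force: [1.1, -0.1, -0.4]
width: 0.0673
time_s: 24.1
position: [0.5021, 0.3552, 0.282]
eef_rot: [[-0.707, 0.007, 0.707], [-0.707, 0.005, -0.707], [-0.008, -1.0, 0.001]]
force: [0.3, 0.1, -0.1]
width: 0.0671
0.08 75 [0.51466167 0.35308224 0.08823911]
0.095 80 [0.51490004 0.35343647 0.10291269]
0.11 77 [0.51379396 0.35497481 0.11810813]
0.125 80 [0.51418224 0.3539617  0.13260106]
0.14 78 [0.51375802 0.3538495  0.14791042]
0.155 85 [0.51568735 0.35479446 0.16300921]
0.17 200 [0.50943684 0.35470022 0.18137864]
0.185 10 [0.50826789 0.36142901 0.18540182]
```

View pics/sceneA.png

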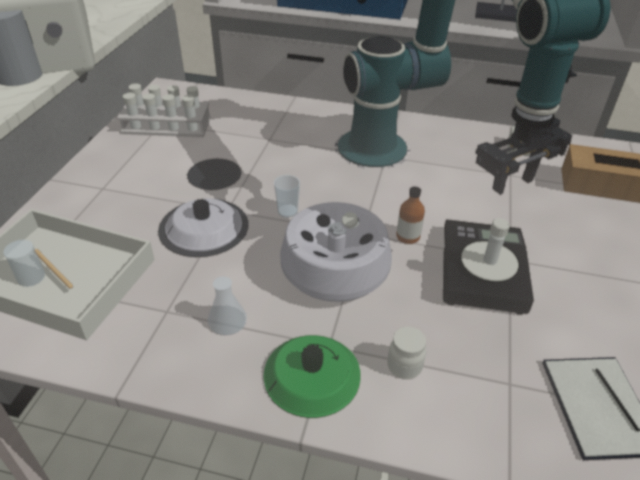

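View pics/wristA.png

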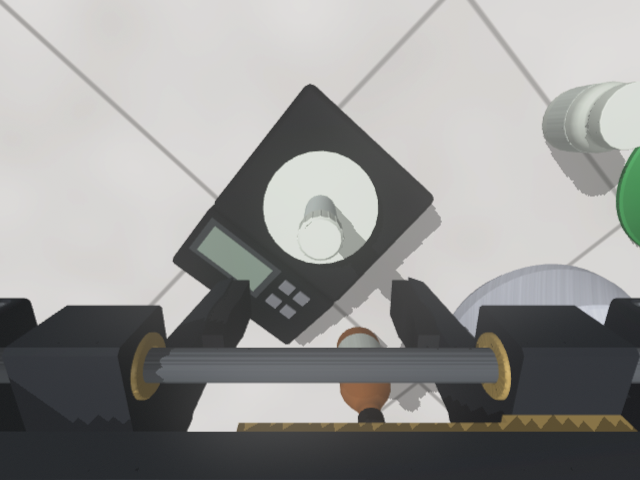

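View pics/topA.png

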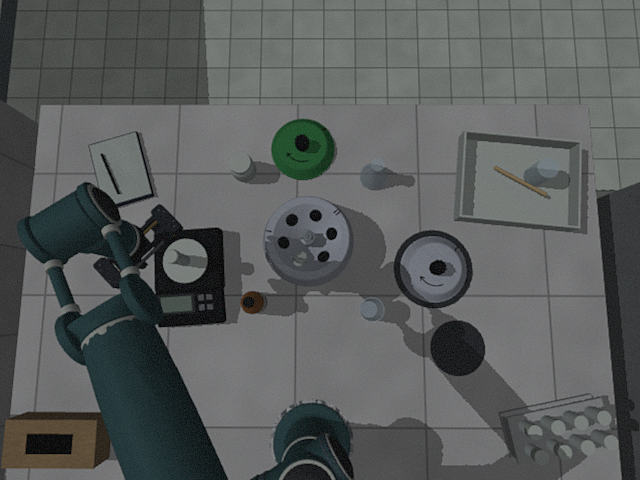

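All is in place: the bottle stands upright mid-pan, wrist px (320,238) over the pan at (320,208). The lid is knob up and central on the large mat at top px (433,268). The counterweight is still in its pocket at scene px (350,220), and the bystanders are unmoved. Handing in.

```bash
python3 -m pendant '[0,0,0,0,0,0,60,0,0,0,0,0,0,60]'; python3 -c "
from h import *
D=np.load('topA.npz');C=cloud('top',D['d']);Z=C[...,2]
m=(Z>.072)&(Z<.086);m[:,:425]=0;m[:,450:]=0;m[:255]=0;m[282:]=0
print('lid knob',C[m].mean(0),(C[m].min(0)+C[m].max(0))/2,m.sum())
print(manip.finish_job(),manip.get_obs()['time_s'])"
```

```text
time_s: 24.5
position: [0.4997, 0.3535, 0.2756]
eef_rot: [[-0.707, -0.003, 0.707], [-0.707, -0.001, -0.707], [0.003, -1.0, -0.001]]
force: [-0.3, -0.1, -0.1]
width: 0.0676
lid knob [ 0.48357363 -0.34811451  0.07807357] [ 0.48459207 -0.34786781  0.0785513 ] 163
the job is handed in; nothing more can be done
the job is handed in; nothing more can be done
```

The job is handed in, about 24.5 s into the 66 s allowed. The lid is off the rotor and on the large mat, and the sample bottle stands on the balance pan.

- **Lid:** I turned the knob 123° clockwise until the lid's line stood between the two rim lines (measured -48.7°, against -46.2° and -51.1°). It lifted freely, with only its own weight on the wrist. I laid it knob up on the mat, touching down at about 4 N. The last check put the knob within about 3 mm of the mat's centre.
- **Sample bottle:** I drew it out along its slanting axis, turned it upright and set it on the pan at about 5 N. The last pictures show it standing upright. Its centre is within about 2 mm of the pan's.
- **Everything else:** the last pictures showed the counterweight still in its pocket and the amber bottle, beaker, flask and jar where they were. The gripper was open and clear of everything.

No check failed. Two measurements disagreed slightly: the top and wrist cameras put the pan's centre 2.5 mm apart in x, so I aimed between them.

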